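# Shut the tostonera and lock it with its rod

### The arm

A 6-joint arm with a two-finger parallel gripper is mounted at the origin on the work surface. World frame = base frame: x ahead of the robot, y to its left, z up, the work surface at z = 0. Lengths are in m, angles in rad, forces in N, time in s.
With the tool pointing down it reaches from about 0.4 to 0.825 m from the base axis. Payload 7 kg.
Tool frame: the origin (TCP) lies between the finger pads; the fingertips stand 11 mm ahead of it and the grasp point (between the pads) lies 8 mm behind it (arm.tips_ahead is the distance from the TCP to the fingertips, in m); z points along the fingers, x is the direction in which the jaws open and shut, and the axes are right-handed (so a half turn about z gives the same grasp; the last joint's range is limited). The gripper opens to 88 mm and grips with 3 to 60 N. Pads are 19 mm wide; open, the fingers measure 130 mm over their backs; the gripper's body (78 mm by 193 mm) begins 47 mm behind the grasp point.
Start: joints at [-1.004, 0.359, 0.012, 0, -1.224, -0.288], TCP at [0.186, -0.649, 0.238] pointing down, gripper open.
Joint ranges: [-3.07, 3.07], [-1.43, 2.12], [-1.02, 1.25], [-3.03, 1.67], [-3.05, -0], [-3.03, 3.03]. Speed limits (rad/s): [2.39, 2.39, 3.01, 3.14, 3.14, 3.14].

### API

Orientations are given as [roll, pitch, yaw] about the fixed x, y, z axes, in that order (R = Rz(yaw) Ry(pitch) Rx(roll)).
In Python, from station import arm, optics, finder gives the robot as it stands. The module is installed in compiled form; this text tells all that it offers.
- The arm moves only by the tool apply_moves, never from a script. Its argument "increments" is one flat list of numbers, 6 for each row, row after row: the shift along the world's x, y, z in m, then the turn, a rotation vector about the world's x, y, z in rad. In form: [tx, ty, tz, rx, ry, rz, tx, ty, tz, rx, ry, rz, ...]. A call has 1 to 20 rows; each row shifts and turns the pose as measured when the row begins; what a row does not reach is not made up. A row lasts 1/12 s, in which the tool goes at most 41.7 mm and 7.16 degrees, less where a joint would pass 70% of its speed; a pose out of reach is approached as far as the arm can. A call with a gripper value outside its range is refused whole. "hand" is the closure, from 0 (fully open) to 1 (shut), set as the call begins (left out, the last holds). The fingers move at their own pace and stop on an object; "force" is the grip in N (left out, the last holds). Time passes only in rows, so rows that do not move let the fingers close. It gives the time, the measured TCP pose, the force and the opening at its end, in the units of the state.
- arm.get_state(): the state, without advancing time (a new reading comes with each control period).
- optics.grab_frame(name): name is "scene" or "top"; returns the picture (480x640x3 uint8, red, green, blue); there is no depth.
- optics.camera_model(name): a dict with "fx", "fy", "cx", "cy" (pixels), "world_to_cam" (4x4, takes a point from world to camera coordinates). Camera axes: x right, y up, looking along -z (the intrinsics and any distortion apply to the point x, -y, -z); pixel columns grow to the right and rows downward; lengths in m; the calibration is good to about 2 mm. A picture is of the moment at which its call begins. camera_model takes no time and is no camera call.
- arm.job_done(): hands the job in, once; it reports no verdict.
Trained networks look in the newest picture that a camera, given by its name, has taken for a name from the list of things; names that differ only in an ending like _2 or _b are one class to them, and where a whole thing is asked for, a point or a joint stands for the part that bears it (a point fixed in the world has none). Each returns a list of dicts, best first, with "conf" (0 to 1); they miss things now and then, are a little off and sometimes report something else, mostly with a low value. They report only what shows in the picture. A call takes as long as a camera call. They do not tell look-alikes from the thing itself.
- finder.find_in(camera, name): "box" ([left, top, right, bottom] in pixels, round what is visible of it).
- finder.landmark_of(camera, name): "point" ([column, row] in pixels: a listed point, or the origin of a listed thing).
The state is a dict: "t": time; "q": joint angles; "qd": joint speeds; "joint_efforts": joint torques, N m; "eef_pos": TCP position; "ee_rot": TCP orientation; "force": force on the tool from outside, world axes, zero at the start; "moment": the same for the moment, N m; "width": finger opening in m.
Only numpy, scipy, OpenCV 4.12 (cv2) and the standard library are available. Lean on these libraries where they do the work, as an engineer would, in place of code of your own. Each camera call takes 0.05 s, during which the arm holds its last target. There are 200 camera calls.

### The job

Put the tostonera away: close its lid fully, then lay the loose wooden locking rod across the closed lid, centred, and push it down past the sprung jaws until it is fully home in both fork clips and both jaws have snapped back over it. Let go of it there, and leave the pot and the two plates undisturbed.

Things in the scene. Friction and masses are not known exactly. Their poses are not given: they have to be found in the camera images.
- tostonera: Wooden plantain press, fixed on the shelf. Base board 220 (x) x 120 (y) x 20 mm; origin at the centre of its underside, z up, x from the handle end to the hinge end. Hinge line along y at x = +100, z = 30 mm. An outrigger carries two fork clips at x = -60, y = +75 and -75 mm, with a sprung steel jaw just outboard of each.
- seat (a point): Where the middle of the rod's axis lies when fully home: midway between the forks, at x = -60, y = 0, z = 60 mm of the tostonera, axes alike; the seated rod lies along y.
- fork_left (a point): Middle of the slot floor of the fork at y = +75 mm (the other is at y = -75): aluminium, 16 mm thick in y, slot open at the top, 23 mm wide in x, floor at z = 50 mm. Its handle-side prong rises to z = 101 mm with a flared tip, the hinge-side one to 66 mm. Axes as the tostonera's.
- lid (a joint): Lid angle, rad: 0 shut, grows as it opens upward; starts 0.4 to 0.8 and stays where left (stiff hinge, 2 N at the handle). Board 112 mm wide, 17 mm thick, reaching 185 mm from the hinge, then a handle 34 mm wide to 235 mm. Shut, its top is at z = 38 mm. Two ribs on it, 11 mm high, lie under the rod at y = +/-40 to +/-52 mm; clear between them.
- lid_handle (a point): Point on top of the lid's handle, 215 mm from the hinge line; turns with the lid.
- jaw_left (a joint): Angle of the sprung jaw at y = +90 mm (10 mm thick in y, up to z = 104 mm, hinged low under the slot), rad: 0 closed, its hooked nose over the slot. The rod pushed down on the nose's slope swings it towards the hinge end (about 0.2 as the rod passes, at most 0.6; the pair yields to 5 to 18 N), then it snaps back over the rod.
- jaw_right (a joint): Angle of the jaw at y = -90 mm of the tostonera, same meaning.
- rod: The loose locking rod; origin at the centre of the underside of its grip block, 13 mm below rod_mid, axes alike.
- rod_mid (a point): Middle of the axis of the loose dark wooden locking rod, 216 mm long along its own y, 20 mm in diameter, with a square grip block at the middle (26 x 26 mm, 40 mm long). It starts lying on the shelf on the block (axis 13 mm up), z up. Both ends are alike. About 90 g.
- pot: Small aluminium pot, 120 mm in diameter, 75 mm high, two small ear handles along its x; origin at the centre of its underside. Bystander.
- plate1: Ceramic plate, 180 mm in diameter, standing upright in the steel dish rack (rack 220 x 160 mm, 100 mm high); origin at its lowest point, disc axis along y. Bystander.
- plate2: The second such plate, 96 mm from the first. Bystander.
There are look-alikes about, which are no part of the job. Of the things shaped like the rod, the dark wooden one is meant.

How it is judged:
At the end, for the whole second after the job is handed in: The lid is shut (within 0.03 rad); the rod lies at rest across it in both forks, its middle within 3 mm in height, 4 mm in x and 10 mm along the rod of the seat point, parallel to the seat within 0.05 rad; both jaws are closed over it (within 0.06 rad) (value of joint lid below 0.03 rad and value of joint each of jaw_left, jaw_right below 0.06 rad and z of rod_mid in the frame of seat between -0.003 and 0.003 m and x of rod_mid in the frame of seat between -0.004 and 0.004 m and y of rod_mid in the frame of seat between -0.01 and 0.01 m and angle between the y axis of rod_mid and the y axis of seat, either way round below 0.05 rad and linear speed of rod below 0.02 m/s); the robot touches nothing.
It fails at once if the pot is shifted by more than 30 mm (distance of pot from where it was at the start of the episode above 0.03 m).
It fails at once if a plate is shifted by more than 30 mm or tipped (distance of any of plate1, plate2 from where it was at the start of the episode above 0.03 m or angle between any of plate1, plate2's own y axis and vertical below 1.2 rad).
It also fails if it takes over 53 s, if anything falls off the work surface, if the arm or the gripper's body presses on something with over 40 N, if the wrist force passes 120 N, or if a joint passes its speed limit or range.

## Working session

There is one attempt and no reset: what is moved stays moved. The work goes in short steps, Python scripts to look and compute and a tool call to move; the robot and the scene stay as the last step left them, time stands still between calls to the robot, and variables do not carry over. Pictures are saved under pics/ and viewed, about 8 in all and at most 12, crops included, and the job is handed in when it is done.

Besides the shell and the picture viewer there is one more tool, called as name(argument=value, ...) on one line, values as JSON. apply_moves: Moves the arm, as the interface text tells. Its arguments: {"type":"object","properties":{"increments":{"type":"array"},"hand":{"type":"number"},"force":{"type":"number"}},"required":["increments"]}

```bash
mkdir -p pics
cat > h.py <<'E'
import numpy as np, cv2
from station import arm, optics, finder
def grab(cam,fn=None):
    im=optics.grab_frame(cam)
    if fn: cv2.imwrite('pics/'+fn,im[:,:,::-1])
    return im
def ray(cam,px):
    m=optics.camera_model(cam); W=np.array(m['world_to_cam']); R=W[:3,:3]; o=-R.T@W[:3,3]
    d=R.T@np.array([(px[0]-m['cx'])/m['fx'],-(px[1]-m['cy'])/m['fy'],-1.0])
    return o,d
def atz(cam,px,z):
    o,d=ray(cam,px); return o+d*(z-o[2])/d[2]
def proj(cam,P):
    m=optics.camera_model(cam); W=np.array(m['world_to_cam']); p=W[:3,:3]@np.asarray(P,float)+W[:3,3]
    return np.array([m['cx']+m['fx']*p[0]/-p[2], m['cy']-m['fy']*p[1]/-p[2]])
def tri(obs):
    A=np.zeros((3,3));b=np.zeros(3)
    for cam,px in obs:
        o,d=ray(cam,px); d/=np.linalg.norm(d); M=np.eye(3)-np.outer(d,d); A+=M;b+=M@o
    return np.linalg.solve(A,b)
E
python3 - <<'E'
from h import *
np.set_printoptions(precision=4,suppress=True)
for c in('scene','top'):
    grab(c,c+'1.png'); m=optics.camera_model(c); print({k:v for k,v in m.items() if k!='world_to_cam'}); print(ray(c,(320,240)))
    for n in('tostonera','seat','fork_left','lid_handle','jaw_left','rod_mid','pot','plate1','plate2'):
        print(c,n,[(np.round(r['point'],1).tolist(),round(r['conf'],2)) for r in finder.landmark_of(c,n)[:4]])
    print([(np.round(r['box']).tolist(),round(r['conf'],2)) for r in finder.find_in(c,'rod')])
print(arm.get_state())
E
```

```text
{'fx': 517.0463867611571, 'fy': 517.0463867611571, 'cx': 316.4198859402319, 'cy': 237.42300272198457}
(array([1.2053, 0.603 , 1.3806]), array([-0.4171, -0.3847, -0.8235]))
scene tostonera []
scene seat [([288.7, 207.1], 0.73)]
scene fork_left [([303.4, 215.2], 0.85), ([279.5, 224.8], 0.29)]
scene lid_handle [([285.6, 182.3], 0.78)]Traceback (most recent call last):
  File "<stdin>", line 6, in <module>
ValueError: it knows: fork_left, lid_handle, plate, pot, rod, rod_mid, seat, tostonera
```

Run:
```python
from h import *
np.set_printoptions(precision=4,suppress=True)
ims=[]
for c in('scene','top'):
    grab(c,c+'2.png'); print(ray(c,(320,240)), optics.camera_model(c)['fx'])
    for n in('tostonera','seat','fork_left','lid_handle','rod_mid','rod','pot','plate'):
        print(c,n,[(np.round(r['point'],1).tolist(),round(r['conf'],2)) for r in finder.landmark_of(c,n)[:4]])
    print([(np.round(r['box']).tolist(),round(r['conf'],2)) for r in finder.find_in(c,'rod')])
s=arm.get_state();print(s)
```

```text
(array([1.2053, 0.603 , 1.3806]), array([-0.4171, -0.3847, -0.8235])) 517.0463867611571
scene tostonera [([279.6, 225.3], 0.84)]
scene seat [([291.2, 203.9], 0.68)]
scene fork_left [([306.0, 217.6], 0.65)]
scene lid_handle [([286.9, 183.0], 0.79), ([215.2, 152.9], 0.6)]
scene rod_mid [([388.1, 257.8], 0.94), ([475.9, 276.0], 0.81), ([324.3, 349.6], 0.73), ([343.7, 299.1], 0.71)]
scene rod [([388.2, 263.4], 0.93), ([327.1, 349.5], 0.78), ([473.3, 282.0], 0.76)]
scene pot [([435.1, 345.7], 0.94)]
scene plate [([236.5, 167.8], 0.97), ([212.4, 153.0], 0.71)]
[([441.0, 260.0, 508.0, 298.0], 0.93), ([316.0, 276.0, 378.0, 316.0], 0.78), ([369.0, 238.0, 408.0, 280.0], 0.76), ([322.0, 314.0, 331.0, 390.0], 0.72), ([244.0, 177.0, 294.0, 240.0], 0.18)]
(array([ 0.358 , -0.0525,  1.1007]), array([ 0.1762, -0.0111, -0.9843])) 434.7154803464456
top tostonera [([369.6, 236.8], 0.7)]
top seat [([373.2, 258.2], 0.56)]
top fork_left [([339.8, 258.1], 0.55)]
top lid_handle [([376.9, 244.7], 0.79)]
top rod_mid [([126.5, 345.0], 0.81), ([234.2, 221.2], 0.74), ([210.2, 156.8], 0.73), ([226.1, 292.5], 0.72)]
top rod [([211.7, 157.8], 0.91), ([228.0, 289.0], 0.87), ([235.3, 218.8], 0.77), ([131.5, 344.6], 0.75)]
top pot [([125.1, 242.7], 0.97)]
top plate [([517.3, 265.5], 0.59), ([481.1, 262.2], 0.56)]
[([220.0, 248.0, 228.0, 336.0], 0.97), ([192.0, 211.0, 280.0, 227.0], 0.96), ([82.0, 334.0, 177.0, 357.0], 0.85), ([182.0, 124.0, 238.0, 188.0], 0.69)]
{'t': 1.25, 'q': array([-1.0039,  0.3586,  0.0119, -0.    , -1.2241, -0.2881]), 'qd': array([ 0.0018,  0.0002,  0.    , -0.0024, -0.0006, -0.0021]), 'joint_efforts': array([  0.0004, -58.2398,  29.3306,   7.0024,   0.0125,   0.    ]), 'eef_pos': array([ 0.1858, -0.6489,  0.2376]), 'ee_rot': array([3.1416, 0.    , 1.8496]), 'force': array([-0.6206, -0.9987,  0.1595]), 'moment': array([ 0.0242, -0.0496, -0.0115]), 'width': 0.08770910823821118}
```

View pics/scene1.png

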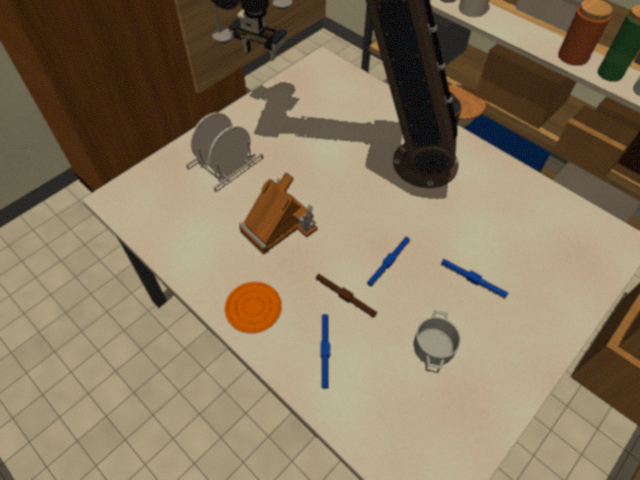

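View pics/top2.png

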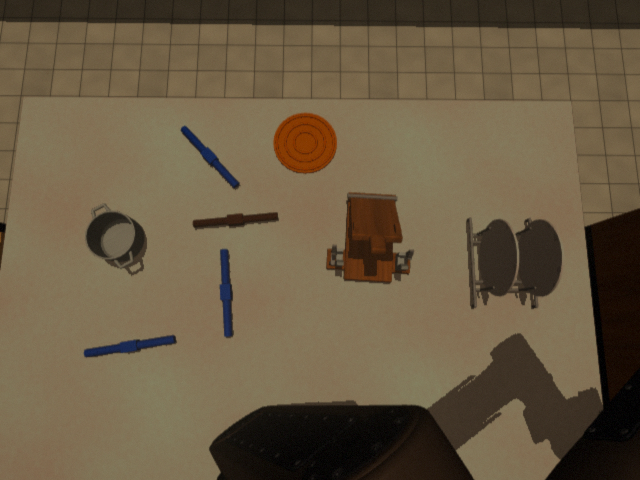

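The scene picture shows the dark rod at (346,295), and the top picture shows it at (235,220). In the top picture the tostonera is near (372,240) with its hinge up, away from the robot, and the pot is at (117,238). The plates are at (497,258) and (540,258). I'll measure next and view one enlarged crop.

Run:
```python
from h import *
np.set_printoptions(precision=4,suppress=True)
a=cv2.imread('pics/top2.png')[180:300,310:430]; b=cv2.imread('pics/scene1.png')[165:265,230:330]
cv2.imwrite('pics/crop1.png',np.hstack([cv2.resize(a,(400,400),interpolation=2),cv2.resize(b,(400,400),interpolation=2)]))
# rod ends by segmentation
for c,f,(x0,y0,x1,y1) in(('top','top2.png',(185,205,285,232)),('scene','scene2.png',(310,268,385,322))):
    im=cv2.imread('pics/'+f)[y0:y1,x0:x1]; g=im.astype(int).max(2); m=(g<105).astype(np.uint8)
    n,l,s,ce=cv2.connectedComponentsWithStats(m); i=1+np.argmax(s[1:,4]); r=cv2.minAreaRect(np.argwhere(l==i)[:,::-1].astype(np.float32)+[[x0,y0]] if 0 else (np.argwhere(l==i)[:,::-1]+[x0,y0]).astype(np.float32))
    box=cv2.boxPoints(r); print(c,r,s[i])
    sh=sorted([(box[k]+box[(k+1)%4])/2 for k in range(4)],key=lambda p:-np.hypot(*(p-np.array(r[0]))))[:2]
    e=[atz(c,p,.016) for p in sh]; print(e,'mid',(e[0]+e[1])/2,'len',np.linalg.norm(e[0]-e[1]),'yaw',np.arctan2(*(e[0]-e[1])[[1,0]]))
T={'tostonera':((279.6,225.3),(369.6,236.8)),'seat':((291.2,203.9),(373.2,258.2)),'fork':((304.5,216.4),(339.8,258.1)),'handle':((286.2,182.6),(376.9,244.7)),'pot':((435.1,345.7),(125.1,242.7))}
for k,(s,t) in T.items(): print(k,tri([('scene',s),('top',t)]))
```

```text
top ((234.8846435546875, 220.0769500732422), (13.767854690551758, 86.0801010131836), 82.87498474121094) [  7   7  87  18 903]
[array([0.6171, 0.0441, 0.016 ]), array([0.5876, 0.2605, 0.016 ])] mid [0.6023 0.1523 0.016 ] len 0.21846856185253768 yaw -1.4353110945072645
scene ((345.8076477050781, 295.0384521484375), (70.1695785522461, 9.707253456115723), 33.690067291259766) [  6   7  61  42 475]
[array([0.6171, 0.0489, 0.016 ]), array([0.5943, 0.2625, 0.016 ])] mid [0.6057 0.1557 0.016 ] len 0.21482257883946762 yaw -1.4643326369758665
tostonera [ 0.5596 -0.186   0.0007]
seat [ 0.4977 -0.1887  0.0548]
fork [ 0.5015 -0.1137  0.0565]
handle [ 0.5127 -0.184   0.1757]
pot [ 0.5433  0.4409 -0.0079]
```

View pics/crop1.png

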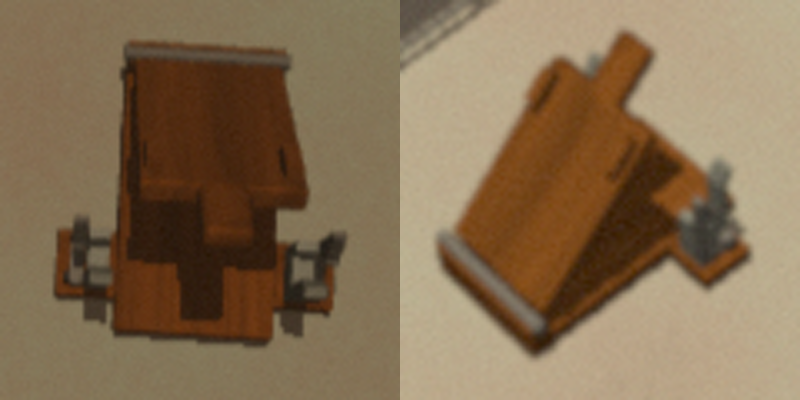

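The crop shows the tostonera tilted a few degrees, with the lid about half open. In it I can read the base's front bottom edge (left crop, (115,331) to (270,342)) and the hinge-end bottom corners in the right crop, and I'll fit the pose from these.

Run:
```python
from h import *
from scipy.optimize import least_squares
np.set_printoptions(precision=4,suppress=True)
t=lambda u,v:('top',(310+u/3.3333-.35,180+v/3.3333-.35)); s=lambda u,v:('scene',(230+(u-400)/4-.37,165+v/4-.37))
obs=[((-.11,.06,0),t(115,331)),((-.11,-.06,0),t(270,342)),((.11,-.06,0),s(535,352)),((.11,.06,0),s(440,258)),
((0,0,0),('scene',(279.6,225.3))),((0,0,0),('top',(369.6,236.8))),((-.06,0,.06),('scene',(290,205.5))),((-.06,0,.06),('top',(373.2,258.2))),((-.06,.075,.05),('scene',(304.5,216.4))),((-.06,.075,.05),('top',(339.8,258.1)))]
def R(a): c,s_=np.cos(a),np.sin(a); return np.array([[c,-s_,0],[s_,c,0],[0,0,1]])
def f(p): return np.concatenate([proj(c,R(p[2])@np.array(P)+[p[0],p[1],0])-px for P,(c,px) in obs])
r=least_squares(f,[.56,-.186,0],loss='soft_l1',f_scale=1.5); print(r.x); print(r.fun.reshape(-1,2))
for P in((.5127,-.184,.1757),):
    l=R(r.x[2]).T@(np.array(P)-[r.x[0],r.x[1],0]); print('handle local',l, 'angle',np.arctan2(l[2]-.03,.1-l[0]))
W=lambda P:R(r.x[2])@np.array(P)+[r.x[0],r.x[1],0]
print('seat',W((-.06,0,.06)),'shut handle',W((-.115,0,.038)))
```

```text
[ 0.5604 -0.1907 -0.0422]
[[ -0.2206   0.8436]
 [  0.6029  -0.164 ]
 [-24.6274 -20.4293]
 [ 22.956   25.3022]
 [ -3.4741  -1.1305]
 [ -0.817    1.4691]
 [ -1.1499  -2.4668]
 [ -2.0522  -0.0102]
 [  0.1107   1.7625]
 [  0.1151  -0.8451]]
handle local [-0.048   0.0046  0.1757] angle 0.777626559530649
seat [ 0.5005 -0.1881  0.06  ] shut handle [ 0.4455 -0.1858  0.038 ]
```

```bash
cat > fit.py <<'E'
from h import *
from scipy.optimize import least_squares
np.set_printoptions(precision=4,suppress=True)
t=lambda u,v:('top',(310+u/3.3333-.35,180+v/3.3333-.35)); s=lambda u,v:('scene',(230+(u-400)/4-.37,165+v/4-.37))
obs=[((-.11,.06,0),t(115,331)),((-.11,-.06,0),t(270,342)),((.11,.06,0),s(535,352)),((.11,-.06,0),s(440,258)),
((0,0,0),('scene',(279.6,225.3))),((0,0,0),('top',(369.6,236.8))),((-.06,0,.06),('scene',(290,205.5))),((-.06,0,.06),('top',(373.2,258.2))),((-.06,.075,.05),('scene',(304.5,216.4))),((-.06,.075,.05),('top',(339.8,258.1)))]
def R(a): c,s_=np.cos(a),np.sin(a); return np.array([[c,-s_,0],[s_,c,0],[0,0,1]])
def f(p): return np.concatenate([proj(c,R(p[2])@np.array(P)+[p[0],p[1],0])-px for P,(c,px) in obs])
r=least_squares(f,[.56,-.186,0],loss='soft_l1',f_scale=1.5); print(r.x); print(r.fun.reshape(-1,2))
l=R(r.x[2]).T@(np.array((.5127,-.184,.1757))-[r.x[0],r.x[1],0]); print('handle local',l,'angle',np.arctan2(l[2]-.03,.1-l[0]))
W=lambda P:R(r.x[2])@np.array(P)+[r.x[0],r.x[1],0]
print('seat',W((-.06,0,.06)),'shut handle',W((-.115,0,.038)))
E
python3 fit.py
```

```text
[ 0.5592 -0.1913 -0.0491]
[[-0.2695  1.1561]
 [ 0.5528  0.4783]
 [-0.8952  1.3822]
 [-0.7636  2.5322]
 [-3.3315 -1.4526]
 [-0.5705  1.9455]
 [-0.9255 -2.7118]
 [-1.9614  0.4928]
 [ 0.2141  1.598 ]
 [ 0.208  -0.5585]]
handle local [-0.0468  0.005   0.1757] angle 0.7816314645965884
seat [ 0.4993 -0.1883  0.06  ] shut handle [ 0.4443 -0.1856  0.038 ]
```

apply_moves(increments=[0,0,0.035,0,0,0,0,0,0.035,0,0,0,0.021,0.0287,0,0,0,0.0777,0.021,0.0287,0,0,0,0.0777,0.021,0.0287,0,0,0,0.0777,0.021,0.0287,0,0,0,0.0777,0.021,0.0287,0,0,0,0.0777,0.021,0.0287,0,0,0,0.0777,0.021,0.0287,0,0,0,0.0777,0.021,0.0287,0,0,0,0.0777,0.021,0.0287,0,0,0,0.0777,0.021,0.0287,0,0,0,0.0777,0.021,0.0287,0,0,0,0.0777,0.021,0.0287,0,0,0,0.0777,0.021,0.0287,0,0,0,0.0777,0.021,0.0287,0,0,0,0.0777,0.021,0.0287,0,0,0,0.0777,0.021,0.0287,0,0,0,0.0777], hand=1)

```text
t: 2.75
eef_pos: [0.5276, -0.1708, 0.3118]
ee_rot: [-3.139, 0.006, 3.141]
force: [0.6, -0.6, -0.2]
width: 0.0004
```

apply_moves(increments=[0,0,0,0,0,0,-0.003,-0.018,0,0,0,-0.05,0,0,-0.03,0,0,0,0,0,-0.03,0,0,0,0,0,-0.025,0,0,0,0,0,0,0,0,0])

```text
t: 3.25
eef_pos: [0.5305, -0.1818, 0.2261]
ee_rot: [-3.139, 0.013, 3.105]
force: [-0.3, 1.1, -1.2]
width: 0.0003
```

Run:
```python
from h import *
s=arm.get_state(); print(s['eef_pos'],s['ee_rot'],s['q'])
a=grab('scene')[140:265,205:330]; b=grab('top')[180:300,310:430]
cv2.imwrite('pics/crop2.png',np.hstack([cv2.resize(x,(400,400),interpolation=2) for x in(a,b)])[:,:,::-1])
```

```text
[ 0.53046468 -0.18176613  0.22613085] [-3.13949246  0.01256447  3.10499322] [ 0.02094083  0.17200915 -0.2714709   0.00313996 -1.11489532 -0.05891839]
```

View pics/crop2.png

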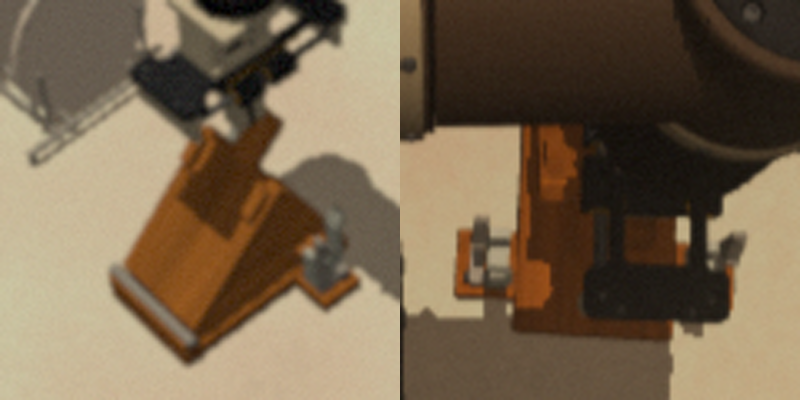

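The left crop shows the closed fingers just above the handle, at about (245,125). In the right crop the arm hides most of the lid. I'll push along the handle's arc.

apply_moves(increments=[-0.006,-0.003,-0.012,0,0,0,-0.006,-0.003,-0.012,0,0,0,-0.009,0,-0.011,0,0,0,-0.009,0,-0.011,0,0,0,-0.009,0,-0.011,0,0,0,-0.009,0,-0.011,0,0,0,-0.006,0,-0.013,0,0,0,-0.006,0,-0.013,0,0,0,-0.006,0,-0.013,0,0,0,-0.006,0,-0.013,0,0,0,-0.002,0,-0.011,0,0,0,-0.002,0,-0.011,0,0,0])

```text
t: 4.35
eef_pos: [0.477, -0.1925, 0.1184]
ee_rot: [-3.13, 0.072, 3.112]
force: [0.2, 0.4, 2.2]
width: 0.0003
```

apply_moves(increments=[-0.005,0.001,-0.012,0.002,0.018,0,-0.005,0.001,-0.012,0.002,0.018,0,-0.005,0.001,-0.012,0.002,0.018,0,-0.004,0.001,-0.012,0.002,0.018,0,-0.003,0.001,-0.012,0.002,0.01,0,-0.002,0,-0.012,0.002,0.01,0])

```text
t: 4.85
eef_pos: [0.4589, -0.188, 0.0488]
ee_rot: [-3.138, -0.013, 3.114]
force: [-2.2, 3.2, 25.1]
width: 0.0007
```

apply_moves(increments=[0,0,0,0,0,0,0,0,0.03,0,0,0,0,0,0.04,0,0,0,0,0,0.04,0,0,0,0,0,0.01,0,0,0])

```text
t: 5.27
eef_pos: [0.4539, -0.1874, 0.1652]
ee_rot: [-3.138, -0.035, 3.116]
force: [0.9, 0.7, -0.0]
width: 0.0003
```

apply_moves(increments=[0.012,0.029,0,0,0,0.012,0.012,0.029,0,0,0,0.012,0.012,0.029,0,0,0,0.012,0.012,0.029,0,0,0,0.012,0.012,0.029,0,0,0,0.012,0.012,0.029,0,0,0,0.012,0.012,0.029,0,0,0,0.012,0.012,0.029,0,0,0,0.012,0.012,0.029,0,0,0,0.012,0.012,0.029,0,0,0,0.012,0.012,0.029,0,0,0,0.012,0.012,0.026,0,0,0,0.012,0,0,0,0,0,0], hand=0)

```text
t: 6.35
eef_pos: [0.5972, 0.174, 0.1509]
ee_rot: [-3.134, -0.056, -3.022]
force: [0.1, -0.5, 0.4]
width: 0.0815
```

Run:
```python
from h import *
s=arm.get_state(); print(s['eef_pos'],s['ee_rot'],s['width'],s['force'])
b=grab('scene','scene3.png'); a=grab('top','top3.png')
for c in('scene','top'):
    for n in('lid_handle','seat','fork_left','tostonera'): print(c,n,[(np.round(r['point'],1).tolist(),round(r['conf'],2)) for r in finder.landmark_of(c,n)[:3]])
cv2.imwrite('pics/crop3.png',np.hstack([cv2.resize(x,(400,400),interpolation=2) for x in(b[165:265,230:330],a[180:300,310:430])])[:,:,::-1])
```

```text
[0.59720797 0.17398419 0.15090637] [-3.13410411 -0.05619158 -3.02237373] 0.08147634296455661 [ 0.13347226 -0.4512002   0.35123442]
scene lid_handle [([303.9, 199.9], 0.77), ([431.5, 347.1], 0.32)]
scene seat [([289.6, 205.1], 0.62)]
scene fork_left [([306.1, 220.3], 0.59)]
scene tostonera [([278.0, 223.3], 0.66)]
top lid_handle [([367.6, 282.6], 0.94), ([372.7, 237.9], 0.71)]
top seat [([372.0, 257.8], 0.78)]
top fork_left [([336.8, 260.7], 0.85)]
top tostonera [([369.5, 236.4], 0.61)]
```

View pics/crop3.png

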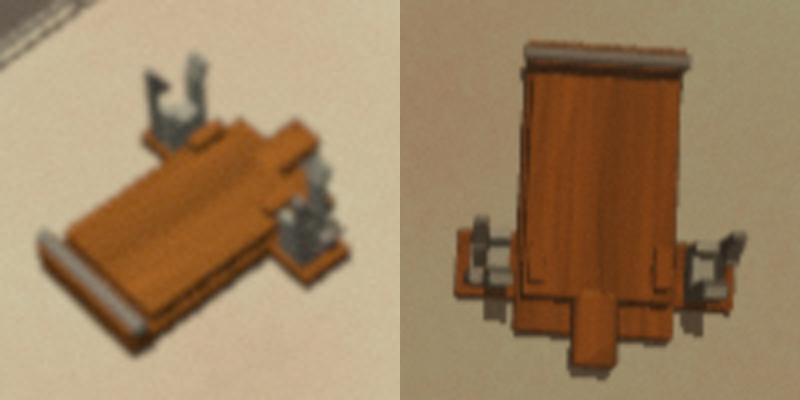

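The lid is shut in both views: the board lies flat on the base and the handle end is at (592,370) in the right crop. I'll refit the tostonera with these features and work out the rod approach.

Run:
```python
from h import *
from scipy.optimize import least_squares
np.set_printoptions(precision=4,suppress=True)
t=lambda u,v:('top',(310+u/3.3333-.35,180+v/3.3333-.35)); s=lambda u,v:('scene',(230+u/4-.37,165+v/4-.37))
t2=lambda u,v:t(u-400,v)
obs=[((-.11,.06,0),t(115,331)),((-.11,-.06,0),t(270,342)),((.11,.06,0),s(135,352)),((.11,-.06,0),s(40,258)),
((0,0,0),('scene',(278.8,224.3))),((0,0,0),('top',(369.5,236.6))),((-.06,0,.06),('scene',(289.8,205.4))),((-.06,0,.06),('top',(372.6,258.))),((-.06,.075,.05),('scene',(305.5,217.8))),((-.06,.075,.05),('top',(338.5,259.2))),
((-.115,0,.038),('scene',(303.9,199.9))),((-.115,0,.038),('top',(367.6,282.6))),((-.135,.017,.038),t2(574,361)),((-.135,-.017,.038),t2(614,365)),((-.135,.017,.038),s(319,143))]
def R(a): c,s_=np.cos(a),np.sin(a); return np.array([[c,-s_,0],[s_,c,0],[0,0,1]])
def f(p): 
    e=np.concatenate([proj(c,R(p[2])@np.array(P)+[p[0],p[1],0])-px for P,(c,px) in obs])
    g=[R(p[2])@np.array([.1+p[3],y,.035])+[p[0],p[1],0] for y in(p[4],-p[4])]
    return np.concatenate([e,proj('top',g[0])-t2(525,52)[1],proj('top',g[1])-t2(689,63)[1]])
r=least_squares(f,[.56,-.186,0,0,.058],loss='soft_l1',f_scale=1.); print(r.x); print(r.fun.reshape(-1,2).T)
W=lambda P:R(r.x[2])@np.array(P)+[r.x[0],r.x[1],0]
print('seat',W((-.06,0,.06)))
# rod again
for c in('scene','top'): print(c,[(np.round(q['point'],1).tolist(),round(q['conf'],2)) for q in finder.landmark_of(c,'rod_mid')])
```

```text
[ 0.5601 -0.1895 -0.0577  0.0009  0.0626]
[[-1.3207 -0.5207 -1.0382 -0.6673 -2.3585 -1.1518 -0.4374 -2.3003 -0.6292
   0.5953 -1.8884  0.6129 -0.9568  0.9737  0.4898 -0.0134 -0.0024]
 [ 0.5806  0.3077  1.7791  2.7316 -0.0047  1.8059 -2.08    0.3154  0.8575
  -2.2926 -1.2225 -0.805   1.5992  1.2914 -1.9621  0.0865 -0.0872]]
seat [ 0.5002 -0.1861  0.06  ]
scene [([343.3, 297.8], 0.94), ([475.1, 277.2], 0.82), ([386.3, 261.3], 0.61), ([323.0, 350.5], 0.57)]
top [([126.5, 347.7], 0.93), ([238.3, 221.6], 0.9), ([227.8, 291.3], 0.84), ([211.3, 155.4], 0.72)]
```

apply_moves(increments=[0.004,-0.01,0,0.004,-0.028,0,0.003,-0.01,0,0.003,-0.028,0,0,0,-0.02,0,0,0,0,0,-0.025,0,0,0,0,0,-0.025,0,0,0,0,0,-0.025,0,0,0,0,0,-0.015,0,0,0,0,0,0,0,0,0])

```text
t: 7.62
eef_pos: [0.605, 0.1478, 0.0448]
ee_rot: [-3.14, 0.015, -3.028]
force: [-0.7, -0.5, -0.5]
width: 0.0875
```

apply_moves(increments=[0,0.004,-0.012,0,0.015,0,0,0.002,-0.01,0,0,0,0,0,-0.005,0,0,0,0,0,0,0,0,0])

```text
t: 7.95
eef_pos: [0.606, 0.1539, 0.0187]
ee_rot: [-3.141, 0.002, -3.028]
force: [-0.2, -0.4, 0.1]
width: 0.0876
```

apply_moves(increments=[0,0,-0.004,0,0,0,0,0,0,0,0,0])

```text
t: 8.12
eef_pos: [0.6066, 0.1541, 0.0156]
ee_rot: [3.141, 0.004, -3.028]
force: [-0.3, -0.1, -0.5]
width: 0.0878
```

apply_moves(increments=[0,0,0,0,0,0,0,0,0,0,0,0,0,0,0,0,0,0,0,0,0,0,0,0,0,0,0,0,0,0,0,0,0,0,0,0,0,0,0,0,0,0,0,0,0,0,0,0], hand=1, force=40)

```text
t: 8.78
eef_pos: [0.6079, 0.1546, 0.0186]
ee_rot: [3.14, 0.008, -3.028]
force: [-0.5, 0.2, 0.2]
width: 0.04
```

apply_moves(increments=[0,0,-0.004,0,0,0,0,0,-0.001,0,0,0,0,0,-0.001,0,0,0,0,0,0,0,0,0,0,0,0,0,0,0])

```text
t: 9.2
eef_pos: [0.6079, 0.1548, 0.0137]
ee_rot: [3.14, 0.009, -3.027]
force: [0.3, -0.5, -0.1]
width: 0.0254
```

apply_moves(increments=[0,0,0.02,0,0,0,0,0,0.04,0,0,0,0,0,0.04,0,0,0,0,0,0.04,0,0,0,-0.009,-0.029,0,0,0.002,-0.014,-0.009,-0.029,0,0,0.002,-0.014,-0.009,-0.029,0,0,0.002,-0.014,-0.009,-0.029,0,0,0.002,-0.014,-0.009,-0.029,0,0,0.002,-0.014,-0.009,-0.029,0,0,0.002,-0.014,-0.009,-0.029,0,0,0.002,-0.014,-0.009,-0.029,0,0,0.002,-0.014,-0.009,-0.029,0,0,0.002,-0.014,-0.009,-0.029,0,0,0.002,-0.014,-0.009,-0.025,0,0,0,-0.014,-0.005,-0.01,0,0,0,0])

```text
t: 10.53
eef_pos: [0.4951, -0.1815, 0.1544]
ee_rot: [3.14, -0.017, 3.1]
force: [-0.2, -1.0, -0.3]
width: 0.0259
```

apply_moves(increments=[0,0,0,0,0,0,0,0,0,0,0,0])

```text
t: 10.7
eef_pos: [0.4934, -0.1837, 0.1538]
ee_rot: [3.14, -0.018, 3.096]
force: [-0.2, 0.0, -0.6]
width: 0.0258
```

Run:
```python
from h import *
np.set_printoptions(precision=4,suppress=True)
s=arm.get_state(); p=s['eef_pos'];print(p,s['ee_rot'])
b=grab('scene','scene4.png'); a=grab('top','top4.png')
for c in('scene','top'):
  for n in('rod_mid','rod','fork_left','seat'): print(c,n,[(np.round(q['point'],1).tolist(),round(q['conf'],2)) for q in finder.landmark_of(c,n)][:5])
  yw=s['ee_rot'][2]-np.pi
  for e in(-.108,0,.108): print(c,e,proj(c,p+np.array([-np.sin(yw)*e,np.cos(yw)*e,-.001])))
cv2.imwrite('pics/crop4.png',np.hstack([cv2.resize(x,(400,400),interpolation=2) for x in(b[160:260,230:330],a[180:300,310:430])])[:,:,::-1])
```

```text
[ 0.4934 -0.1837  0.1538] [ 3.1402 -0.018   3.0961]
scene rod_mid [([473.9, 278.2], 0.98), ([384.4, 260.1], 0.79), ([288.4, 184.8], 0.76), ([324.7, 348.5], 0.69)]
scene rod [([387.6, 262.8], 0.84), ([326.1, 351.4], 0.67), ([470.1, 280.6], 0.62), ([291.8, 188.3], 0.6)]
scene fork_left [([305.3, 220.1], 0.6)]
scene seat [([288.6, 206.4], 0.85), ([278.9, 224.3], 0.2)]
scene -0.108 [267.7111 165.2667]
scene 0 [290.2917 183.8925]
scene 0.108 [314.1512 203.5731]
top rod_mid [([211.4, 158.3], 0.82), ([374.8, 255.5], 0.78), ([128.6, 347.0], 0.61)]
top rod [([372.7, 257.3], 0.89), ([211.8, 154.6], 0.73), ([130.3, 344.9], 0.69)]
top fork_left [([342.9, 258.2], 0.93), ([376.3, 259.1], 0.31)]
top seat [([371.3, 261.3], 0.57)]
top -0.108 [423.519  258.2302]
top 0 [374.574  255.6954]
top 0.108 [325.6322 253.1608]
```

View pics/crop4.png

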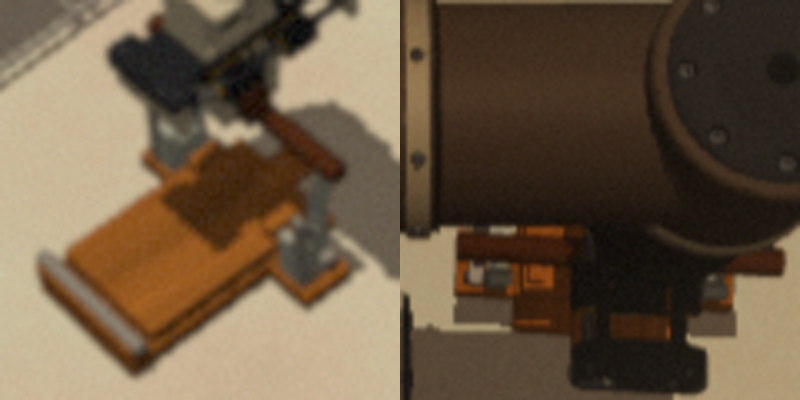

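The left crop shows the rod level above the forks, its near end at (345,172). In the right crop the rod's ends are at (457,247) and (785,262), within about 1.5 px of where the tool pose predicts. I'll line up and descend to just above the jaws.

apply_moves(increments=[0.004,-0.001,0,0,-0.018,-0.018,0.003,-0.001,0,0,0,0,0,0,-0.01,0,0,0,0,0,-0.01,0,0,0,0,0,-0.01,0,0,0,0,0,0,0,0,0])

```text
t: 11.7
eef_pos: [0.5019, -0.1846, 0.1213]
ee_rot: [3.139, 0.004, 3.079]
force: [-1.0, -0.2, -1.9]
width: 0.026
```

apply_moves(increments=[-0.001,-0.001,-0.008,0,0,0,0,0,-0.006,0,0,0,0,0,0,0,0,0])

```text
t: 11.95
eef_pos: [0.5001, -0.1858, 0.1046]
ee_rot: [3.139, 0.001, 3.078]
force: [-1.0, 1.0, -1.0]
width: 0.0258
```

Run:
```python
from h import *
b=grab('scene','scene5.png'); a=grab('top','top5.png')
cv2.imwrite('pics/crop5.png',np.hstack([cv2.resize(x,(400,400),interpolation=2) for x in(b[170:240,260:330],a[230:290,315:375])])[:,:,::-1])
```

```text
(no output)
```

View pics/crop5.png

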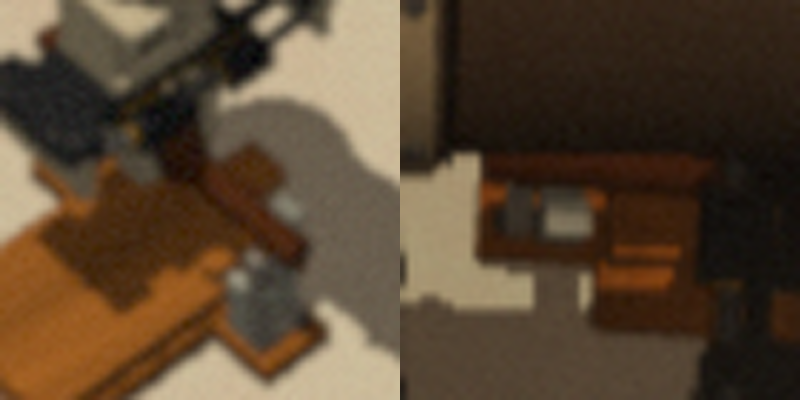

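The left crop shows the rod between the tall prong, whose tip is behind it at (285,205), and the jaw side in front at (250,270). The right crop shows it on the hinge side of the grey prong. I'll push down in small steps.

apply_moves(increments=[0,0,-0.006,0,0,0,0,0,-0.006,0,0,0,0,0,-0.006,0,0,0])

```text
t: 12.3
eef_pos: [0.502, -0.1861, 0.0887]
ee_rot: [3.14, 0.006, 3.079]
force: [-2.8, -0.4, 4.5]
width: 0.0259
```

apply_moves(increments=[-0.001,0,-0.006,0,0,0,-0.001,0,-0.006,0,0,0,0,0,-0.005,0,0,0])

```text
t: 12.55
eef_pos: [0.4995, -0.1864, 0.0713]
ee_rot: [3.14, 0.006, 3.08]
force: [-4.2, -0.4, 3.9]
width: 0.0258
```

apply_moves(increments=[0,0,-0.005,0,0,0,0,0,-0.004,0,0,0,0,0,-0.003,0,0,0])

```text
t: 12.8
eef_pos: [0.4999, -0.1866, 0.0598]
ee_rot: [3.141, 0.006, 3.082]
force: [-20.4, 13.2, 60.8]
width: 0.0258
```

apply_moves(increments=[0,0,0.0005,0,0,0,0,0,0,0,0,0])

```text
t: 12.97
eef_pos: [0.5009, -0.1864, 0.0611]
ee_rot: [3.141, 0.009, 3.082]
force: [0.6, 0.6, -1.2]
width: 0.0256
```

apply_moves(increments=[0,0,0,0,0,0,0,0,0,0,0,0,0,0,0,0,0,0,0,0,0,0,0,0,0,0,0,0,0,0,0,0,0,0,0,0], hand=0.4)

```text
t: 13.47
eef_pos: [0.5017, -0.1863, 0.0596]
ee_rot: [3.141, 0.009, 3.081]
force: [-0.9, 0.1, -0.1]
width: 0.052
```

apply_moves(increments=[0,0,0.01,0,0,0,0,0,0.02,0,0,0,0,0,0.03,0,0,0,0,0,0.04,0,0,0,0,0,0.04,0,0,0,0,0.03,0.03,0,0,0,0,0.04,0,0,0,0,0,0.04,0,0,0,0,0,0.04,0,0,0,0,0,0.04,0,0,0,0,0,0.04,0,0,0,0,0,0.04,0,0,0,0,0,0.04,0,0,0,0,0,0,0,0,0,0])

```text
t: 14.63
eef_pos: [0.4963, 0.1329, 0.2492]
ee_rot: [3.135, 0.018, 3.073]
force: [-0.4, -0.5, 0.3]
width: 0.0523
```

Run:
```python
from h import *
np.set_printoptions(precision=4,suppress=True)
s=arm.get_state(); print(s['eef_pos'],s['width'],s['force'])
b=grab('scene','scene6.png'); a=grab('top','top6.png')
for c in('scene','top'):
  for n in('rod_mid','seat','fork_left'): print(c,n,[(np.round(q['point'],1).tolist(),round(q['conf'],2)) for q in finder.landmark_of(c,n)][:5])
cv2.imwrite('pics/crop6.png',np.hstack([cv2.resize(x,(400,400),interpolation=2) for x in(b[165:255,240:330],a[220:310,327:417])])[:,:,::-1])
```

```text
[0.4963 0.1329 0.2492] 0.05229756733520841 [-0.3827 -0.5382  0.2712]
scene rod_mid [([287.2, 203.1], 0.76), ([389.4, 260.5], 0.73), ([325.3, 351.4], 0.7), ([305.9, 218.8], 0.69), ([474.8, 275.6], 0.58)]
scene seat [([287.5, 206.4], 0.76), ([277.1, 224.4], 0.24)]
scene fork_left [([305.4, 218.0], 0.9)]
top rod_mid [([126.6, 347.5], 0.72), ([225.6, 291.9], 0.68), ([369.4, 256.7], 0.6), ([206.5, 157.0], 0.57)]
top seat [([372.7, 255.5], 0.66)]
top fork_left [([343.2, 257.2], 0.78)]
```

View pics/crop6.png

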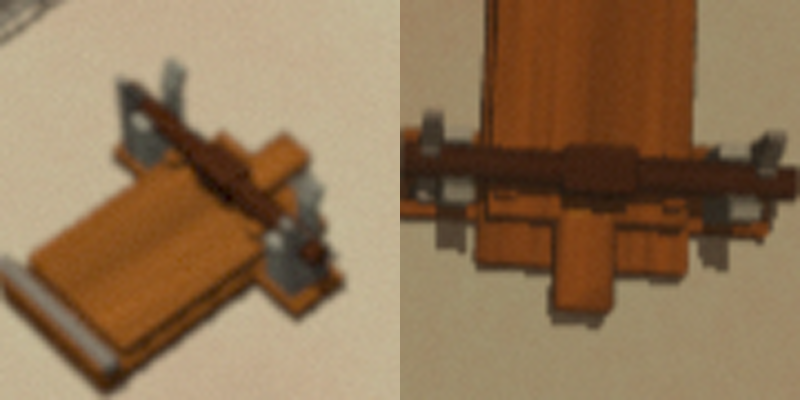

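The left crop shows the rod across the lid with its near end at (313,248). The right crop shows it level across both forks, from the left edge to (790,182). I need closer before-and-after views to check depth and jaws.

Run:
```python
from h import *
np.set_printoptions(precision=1,suppress=True)
S=[('scene3.png',262,175,40),('scene6.png',262,175,40),('scene3.png',292,200,36),('scene6.png',292,200,36)]
T=[('top3.png',325,238,36),('top6.png',325,238,36),('top3.png',388,238,36),('top6.png',388,238,36)]
f=lambda L:np.hstack([cv2.resize(cv2.convertScaleAbs(cv2.imread('pics/'+n)[y:y+k,x:x+k],alpha=1.5),(200,200),interpolation=2) for n,x,y,k in L])
cv2.imwrite('pics/cmp.png',np.vstack([f(S),f(T)]))
yw=-.058
for z in(.06,.066,.075):
  for e in(-.108,0,.108):
    P=np.array([.5008-np.sin(yw)*e,-.186+np.cos(yw)*e,z]); print(z,e,proj('scene',P),proj('top',P))
```

```text
0.06 -0.108 [268.  184.9] [414.9 260.9]
0.06 0 [289.2 203.4] [370.3 258.1]
0.06 0.108 [311.7 223. ] [325.7 255.2]
0.066 -0.108 [267.8 183.7] [415.5 260.6]
0.066 0 [289.2 202.3] [370.6 257.7]
0.066 0.108 [311.7 221.9] [325.7 254.8]
0.075 -0.108 [267.6 181.9] [416.3 260.1]
0.075 0 [289.1 200.5] [371.1 257.2]
0.075 0.108 [311.7 220.2] [325.8 254.3]
```

View pics/cmp.png

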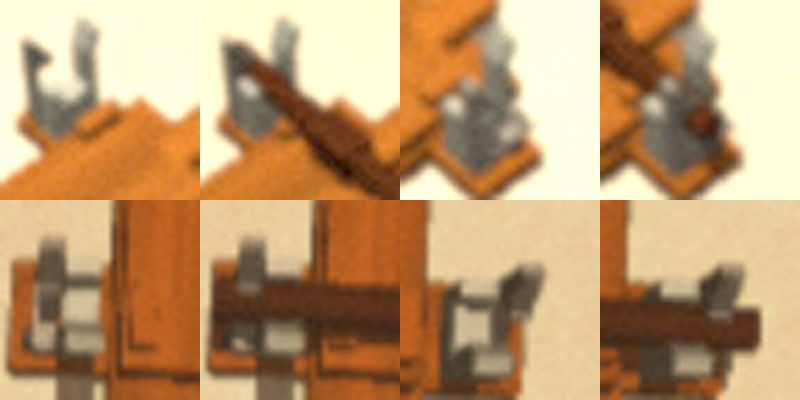

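The comparison shows both jaws where they were before the insertion: hook at (235,50) in the far view and (250,255)/(720,280) from above. The rod's ends in the top view give a mid-point of (372.2,258.4) px against a predicted (370.3,258.1) for the seat, and slope 0.063 against 0.064. I'm handing in.

```bash
python3 -c "
from station import arm; print(arm.job_done(), arm.get_state()['t'])"
```

```text
the job is handed in; nothing more can be done
the job is handed in; nothing more can be done
```

I closed the tostonera's lid and pressed the dark rod down into both fork clips. I let go of it and moved the arm clear, then handed the job in at about 14.7 s. No verdict was reported.

- **Lid:** it stopped at 25 N with the fingertips at the shut height (z = 38 mm), and both cameras show it flat.
- **Depth:** the jaws resisted with about 5 N. The rod then stopped hard at about 61 N, and after I eased off its axis stood at about 60 mm, the height of the seat.
- **Position and angle:** seen from above, the rod's middle is about 2 px from the predicted seat along the rod. About 1.3 px of that is camera bias I had already seen. Across the rod it is 0.3 px off, and its slope is 0.063 against 0.064 predicted.
- **Jaws:** both look the same as before the rod went in, so I take them as closed. This is from small, blurry crops; I could not measure the angles or see the hook noses clearly lying over the rod.
- **Rod's near end:** in the scene view it appears about 1.5 px higher than predicted. That is within the bias I saw in that camera, but it is the least certain check.
- **Pot and plates:** I kept the arm away from both, but did not measure their positions again at the end.

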